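Put a kiln post away in the third lane of the post rack

ROBOT

A 6-joint arm with a two-finger parallel gripper is mounted at the origin on the work surface. World frame = base frame: x ahead of the robot, y to its left, z up, the work surface at z = 0. Lengths are in mm, angles in degrees, forces in N, time in s.
With the tool pointing down it reaches from about 300 to 850 mm from the base axis. Payload 4.2 kg.
Tool frame: the origin (TCP) lies on the centre line of the jaws, within the pads' length; the fingertips stand 11 mm ahead of it and the grasp point (between the pads) lies 8 mm behind it; z points along the fingers, y is the direction in which the jaws open and shut (so a half turn about z gives the same grasp; the last joint's range is limited). The gripper opens to 91 mm and grips with 3 to 60 N. Pads are 32 mm wide; open, the fingers measure 118 mm over their backs; the gripper's body (76 mm by 178 mm) begins 60 mm behind the grasp point.
Start: joints at [67.38, 18.312, 89.639, -0, 72.044, -1.146], TCP at [210.503, 535.099, 224.976] pointing down, gripper open.
Joint ranges: [-177.97, 177.97], [-48.28, 115.42], [12.27, 149.76], [-77.06, 257.06], [2.81, 150.46], [-146.56, 146.56]. Speed limits (degrees/s): [147.25, 147.25, 180, 180, 180, 180].

INTERFACE

Orientations are given as [roll, pitch, yaw] about the fixed x, y, z axes, in that order (R = Rz(yaw) Ry(pitch) Rx(roll)).
In Python, from workcell import env, grab_frame gives the robot as it stands. The module is installed in compiled form; this text tells all that it offers.
- The arm moves only by the tool arm_command, never from a script. Its argument "series" is one flat list of numbers, 6 for each row, row after row: the shift along the world's x, y, z each as a share of 400 mm, from -1 to 1, then the turn, a rotation vector about the world's x, y, z each as a share of 45 degrees, from -1 to 1. A call has 1 to 20 rows; each row shifts and turns the commanded pose from where the row before left it; what a row does not reach is not made up. A row lasts 1/12 s, in which the tool goes at most 41.7 mm and 7.16 degrees, less where a joint would pass 70% of its speed; a pose out of reach is approached as far as the arm can. A call with a number of a shift or a turn outside -1 to 1 is refused whole. A call with a gripper value outside its range is refused whole. "hand" is the opening, from 0 (shut) to 1 (fully open), set as the call begins (left out, the last holds). The fingers move at their own pace and stop on an object; "newtons" is the grip in N (left out, the last holds). Time passes only in rows, so rows that do not move let the fingers close. It gives the time, the measured TCP pose, the force and the opening at its end, in the units of the state.
- env.state(): the state, without advancing time (a new reading comes with each control period).
- grab_frame(name): name is "scene" or "top" or "wrist"; returns a dict with "frame" (400x640x3 uint8, red, green, blue), "intrinsics" (3x3 intrinsics, pixels), "k1" (the pictures are not rectified: a ray, as slopes to the right and down, at radius r is drawn at 1 + k1 r^2 times it, then the intrinsics apply), "R" (3x3) and "t" (3): a world point X has camera coordinates R X + t; the wrist camera has in their place "tool_from_camera" (4x4, takes a point from camera to tool coordinates, whose origin is the TCP and whose axes are the flange's). Camera axes: x right, y down, z forward; pixel columns grow to the right and rows downward; lengths in mm; the calibration is good to about 2 mm. A picture is of the moment at which its call begins: read the wrist's pose just before it. There is no depth.
- env.job_done(): hands the job in, once; it reports no verdict.
The state is a dict: "time_s": time; "qpos": joint angles; "qvel": joint speeds; "effort": joint torques, N m; "ee_pos": TCP position; "ee_rot": TCP orientation; "force": force on the tool from outside, world axes, zero at the start; "torque": the same for the moment, N m; "gripper_width": finger opening in mm.
Only numpy, scipy, OpenCV 4.12 (cv2) and the standard library are available. Lean on these libraries where they do the work, as an engineer would, in place of code of your own. Each camera call takes 0.05 s, during which the arm holds its last target.

TASK

Put the loose short round kiln post away in the post rack using only your fingertips. Starting at the rack's left-hand end (as the robot sees it), run a fingertip along the front rail, touching each piece of rail up to the third gap to count them, then push the short round post standing on the bench in front through that third gap until it stands wholly behind the rail. Do not grip, lift or tip over the post, and leave everything else where it stands.

Things in the scene. Friction and masses are not known exactly. Their poses are not given: they have to be found in the camera images.
- rack: Bottomless plywood rack for kiln posts, fixed to the bench, open above, 126 mm deep (x) by 378 mm (y). Origin: on the bench, centre of its outline; x points from its open front (robot side) to its back, y to its left. The front rail, 14 mm thick and 40 high, lies from x = -63 to -49 mm, in five pieces 86 mm apart with four 52 mm gaps between, centred at y = +129, +43, -43, -129 mm.
- back (a point): Middle of the foot of the back board's inner face, on the bench: rack x = +51 mm, y = 0. Behind each gap is a lane about 76 mm wide with the bare bench as floor, between dividers 10 mm thick; dividers and end cheeks are 32 mm high, lower than the rail, and the back board 55. Each lane has one round post at its back.
- rail1: First piece of the front rail, at the rack's left-hand end, left of the first gap. Rigid. Origin: centre of its top face, 40 mm above the bench; 34 mm long along the rail (y), 14 mm thick (x), the two top corners at its ends rounded to 6 mm. Axes as the rack's.
- rail2: Second piece of the front rail, the same size, between the first and the second gap. Origin: centre of its top face.
- rail3: Third piece of the front rail, the same size, between the second and the third gap. Origin: centre of its top face.
- rail4: Fourth piece of the front rail, the same size, between the third and the fourth gap. Origin: centre of its top face.
- post: The post to put away: a short round kiln post (upright cylinder) of buff fired ceramic with a dark centre hole in its top, 40 mm in diameter, 50 mm high, about 0.11 kg, standing loose on the bench between robot and rack, to the left or the right. Origin: centre of its underside, z axis up. It slides on the bench when pushed low down.
- square_post: Bystander: a short square post of the same ceramic, 38 by 38 mm and 50 mm high, standing loose on the other side of the work area in front of the rack. Origin: centre of its underside. Leave it.
- lane_post1: Bystander: round post 40 mm in diameter, 75 mm high, at the back of the first lane. Origin: centre of its underside.
- lane_post2: Bystander: round post 40 mm in diameter, 62 mm high, at the back of the second lane. Origin: centre of its underside.
- lane_post3: Bystander: round post 40 mm in diameter, 50 mm high, at the back of the third lane, up to 3 mm off the back board; the loose post ends in front of it and may touch it. Origin: centre of its underside.
- lane_post4: Bystander: round post 40 mm in diameter, 36 mm high, at the back of the fourth lane. Origin: centre of its underside.
- test_bowl: Bystander: small biscuit-fired bowl, 90 mm across, 45 mm high, left of the rack. Origin: centre of its underside.
- wood_rib: Bystander: flat wooden throwing rib, about 108 by 45 mm, 7 mm thick, lying right of the rack. Origin: on the bench under its straight part.
- brush_jar: Bystander: white jar 72 mm across and 100 mm high holding brushes that reach up to 200 mm, at the far right. Origin: centre of its underside.
Things that resemble listed ones, but are neither listed nor needed, are in the scene too. Leave any green or turquoise look-alike of the post alone.

How it is judged (in metres and radians):
On the way, in this order (a step that is already met when the one before it is completed fails the run):
1. a fingertip touches the first piece of the front rail, at its left-hand end (contact force between the fingers and rail1 above 0.3 N), for 0.02 s.
2. then, past the first gap, the second piece (contact force between the fingers and rail2 above 0.3 N), for 0.02 s.
3. then, past the second gap, the third piece, beside the third gap (contact force between the fingers and rail3 above 0.3 N), for 0.02 s.
4. the post has been pushed through the third gap and stands wholly behind the rail (x of post in the frame of rack between -0.031 and 0.051 m and y of post in the frame of rack between -0.081 and -0.005 m and angle between post's own z axis and vertical below 0.15 rad), for 0.1 s.
At the end, for the whole second after the job is handed in: The short round post stands upright (within 0.1 rad) and at rest on the bench in the third lane, all of it behind the front rail's inner face (to 2 mm); nothing else has moved more than 30 mm (x of post in the frame of rack between -0.031 and 0.051 m and y of post in the frame of rack between -0.081 and -0.005 m and height (world z) of post below 0.006 m and angle between each of post, lane_post3's own z axis and vertical below 0.1 rad and linear speed of post below 0.01 m/s and distance of each of square_post, lane_post1, lane_post2, lane_post3, lane_post4, test_bowl, wood_rib, brush_jar from where it was at the start of the episode below 0.03 m); the robot touches nothing.
It fails at once if the post is lifted or tipped over (height (world z) of post above 0.012 m or angle between post's own z axis and vertical above 0.6 rad).
It fails at once if the post is gripped between the fingers (horizontal distance between the grasp point and post below 0.01 m and height (world z) of the grasp point below 0.055 m and contact force between the fingers and post above 0.5 N).
It fails at once if another thing is pushed out of its place (distance of any of square_post, lane_post1, lane_post2, lane_post3, lane_post4, test_bowl, wood_rib, brush_jar from where it was at the start of the episode above 0.03 m).
It also fails if it takes over 67 s, if anything falls off the work surface, if the arm or the gripper's body presses on something with over 40 N, if the wrist force passes 120 N, or if a joint passes its speed limit or range.

## Working session

There is one attempt and no reset: what is moved stays moved. The work goes in short steps, Python scripts to look and compute and a tool call to move; the robot and the scene stay as the last step left them, time stands still between calls to the robot, and variables do not carry over. Pictures are saved under pics/ and viewed, and the job is handed in when it is done.

Besides the shell and the picture viewer there is one more tool, called after ">>>" as name(argument=value, ...) on one line, values as JSON. arm_command: Moves the arm, as the interface text tells. Shift numbers are shares of 400 mm and turn numbers shares of 45 degrees, none past 1 either way. Its arguments: {"type":"object","properties":{"series":{"type":"array"},"hand":{"type":"number"},"newtons":{"type":"number"}},"required":["series"]}

```bash
mkdir -p pics; ls; cat > h.py <<'E'
import numpy as np, cv2
from workcell import env, grab_frame
def save(name,fn):
    f=grab_frame(name); cv2.imwrite('pics/'+fn,f['frame'][:,:,::-1]); np.save('pics/'+fn+'.npy',f,allow_pickle=True); return f
E
python3 - <<'E'
from h import *
print(env.state())
for n in('scene','top'):
    f=save(n,n+'1.png'); print(n,f['intrinsics'],f['k1'],f['R'],f['t'])
E
```

```text
pics
{'time_s': 0.0, 'qpos': array([ 6.73808237e+01,  1.83528606e+01,  8.97065976e+01,  1.58228484e-03,
        7.20416451e+01, -1.14801639e+00]), 'qvel': array([-0.00915673,  0.01444174, -0.03714751,  0.01267837, -0.03107443,
       -0.00895792]), 'effort': array([ 1.98795322e-03, -4.12480187e+01, -2.31980073e+01,  7.28950510e-02,
        4.59546433e-02, -1.35518185e-04]), 'ee_pos': array([210.29749933, 534.65412296, 224.10672175]), 'ee_rot': array([-1.79898947e+02, -3.52966801e-03,  1.58528348e+02]), 'force': array([ 1.11138353,  0.62089681, -0.4336132 ]), 'torque': array([ 0.02379685, -0.01528865, -0.00537658]), 'gripper_width': 91.02476443829819}
scene [[491.49295107   0.         316.92959752]
 [  0.         491.49295107 202.67965011]
 [  0.           0.           1.        ]] -0.11065024899723412 [[ 0.43630573  0.89964708  0.01650574]
 [ 0.74575119 -0.35128423 -0.56608705]
 [-0.50348035  0.25929619 -0.82418021]] [-208.40354536 -399.68960185 1624.43778829]
top [[447.77153297   0.         317.16003333]
 [  0.         447.77153297 193.05142752]
 [  0.           0.           1.        ]] -0.10914976345537797 [[-0.01181715 -0.99990704  0.00680237]
 [-0.99275892  0.01091886 -0.1196265 ]
 [ 0.1195411  -0.00816676 -0.99279566]] [ -28.33191548  546.90405535 1185.9561475 ]
```

View pics/scene1.png

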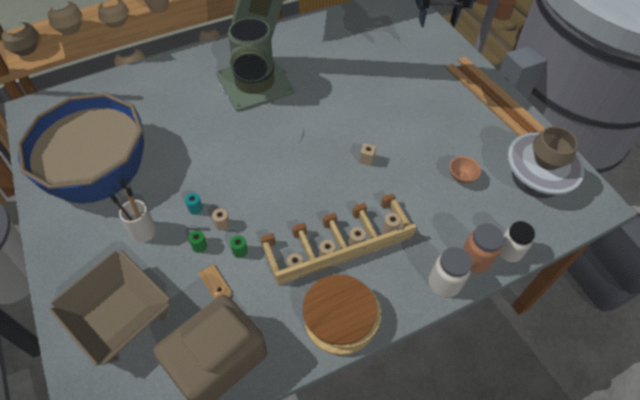

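View pics/top1.png

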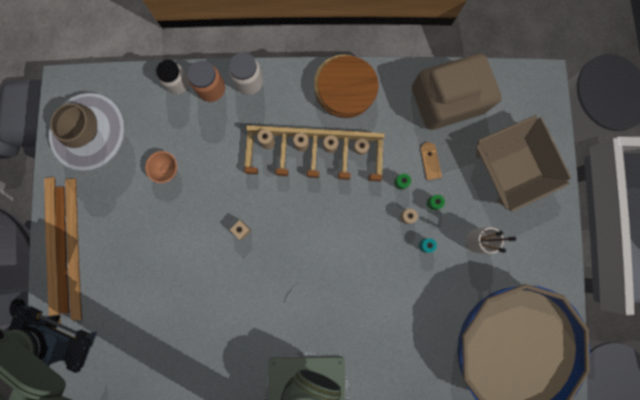

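```bash
cat >> h.py <<'E'
def ray(f,px):
    K=f['intrinsics'];k=f['k1']
    u=cv2.undistortPoints(np.array([[px]],float),K,np.array([k,0,0,0,0.]))[0,0]
    d=f['R'].T@np.array([u[0],u[1],1]); o=-f['R'].T@f['t']; return o,d
def atz(f,px,z):
    o,d=ray(f,px); return o+d*(z-o[2])/d[2]
def tri(fa,pa,fb,pb):
    o1,d1=ray(fa,pa);o2,d2=ray(fb,pb)
    s=np.linalg.lstsq(np.stack([d1,-d2],1),o2-o1,rcond=None)[0]
    a=o1+s[0]*d1;b=o2+s[1]*d2
    return (a+b)/2,np.linalg.norm(a-b)
def proj(f,X):
    c=f['R']@np.array(X,float)+f['t'];u=c[:2]/c[2];u=u*(1+f['k1']*(u@u));K=f['intrinsics']
    return K[:2,:2]@u+K[:2,2]
def load(fn): return np.load('pics/'+fn+'.npy',allow_pickle=True).item()
def crop(fn,x0,y0,x1,y1,out,s):
    im=cv2.imread('pics/'+fn)[y0:y1,x0:x1]; cv2.imwrite('pics/'+out,cv2.resize(im,None,fx=s,fy=s,interpolation=cv2.INTER_CUBIC))
E
python3 -c "
from h import *
crop('top1.png',230,115,450,260,'c1.png',3.6)
crop('scene1.png',175,130,425,290,'c2.png',3.2)"
```

```text
(no output)
```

View pics/c1.png

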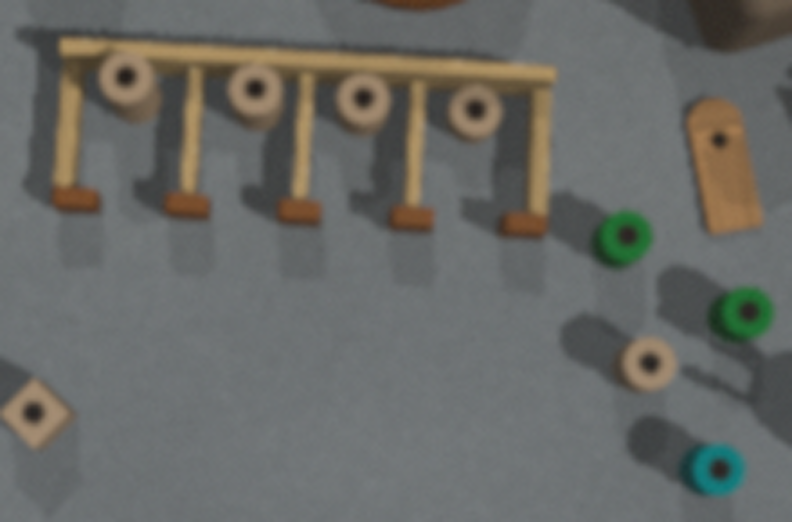

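View pics/c2.png

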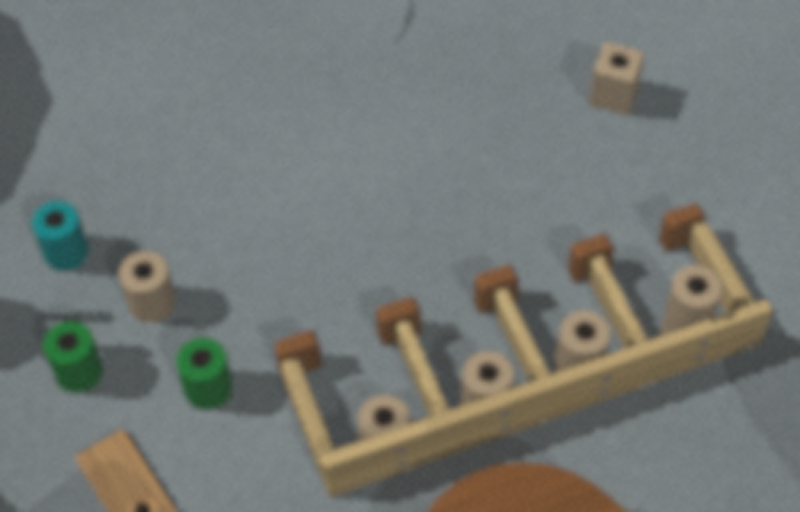

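```bash
cat > m.py <<'E'
from h import *
T=load('top1.png');S=load('scene1.png')
ct=lambda p:((p[0]+.5)/3.6-.5+230,(p[1]+.5)/3.6-.5+115)
cs=lambda p:((p[0]+.5)/3.2-.5+175,(p[1]+.5)/3.2-.5+130)
print('cams',-T['R'].T@T['t'],-S['R'].T@S['t'])
def q(n,a,b,z):
    X,e=tri(T,ct(a),S,cs(b)); print(n,X.round(1),e.round(1),'topz',atz(T,ct(a),z).round(1),'sc',atz(S,cs(b),z).round(1)); 
q('post',(650,362),(143,270),50)
q('square',(33,412),(619,61),50)
q('lp1',(125,77),(697,286),75)
q('lp2',(255,89),(585,331),62)
q('lp3',(363,98),(488,372),50)
q('lp4',(475,109),(384,416),36)
rt=[(76,194),(187,201),(299,207),(411,213),(523,219)]
rs=[(683,217),(590,248),(496,279),(398,311),(297,344)]
for i in range(5): q('rail%d'%(i+1),rt[i],rs[i],40)
P=np.array([atz(T,ct(a),40)[:2] for a in rt]); d=(P[0]-P[4]);print(np.linalg.norm(d)/4,np.degrees(np.arctan2(d[1],d[0])))
for n,a in(('g1',(625,236)),('g2',(746,312)),('tq',(718,469))): print(n,atz(T,ct(a),50).round(1))
E
python3 m.py
```

```text
cams [ 400.83857343  -24.61543509 1243.02906055] [1206.86917002 -374.12555036 1116.01022513]
post [ 481.6 -283.2   52.3] 0.4 topz [ 481.9 -283.5   50. ] sc [ 480.  -283.2   50. ]
square [450.  175.3  50.5] 0.4 topz [450.1 175.6  50. ] sc [449.5 175.4  50. ]
lp1 [696.9 105.1  73.7] 0.6 topz [696.7 105.2  75. ] sc [697.4 104.2  75. ]
lp2 [689.4   8.9  62.2] 0.1 topz [689.5   9.   62. ] sc [689.3   9.   62. ]
lp3 [684.3 -72.6  50.9] 0.6 topz [684.6 -72.4  50. ] sc [683.7 -72.6  50. ]
lp4 [ 678.2 -158.8   37.5] 0.5 topz [ 678.6 -158.7   36. ] sc [ 677.3 -158.7   36. ]
rail1 [615.2 145.9  38.7] 0.5 topz [615.1 145.9  40. ] sc [615.8 145.   40. ]
rail2 [608.8  61.   37.2] 1.9 topz [608.7  61.7  40. ] sc [610.   58.9  40. ]
rail3 [603.2 -23.8  38. ] 1.6 topz [603.2 -23.   40. ] sc [604.  -25.1  40. ]
rail4 [ 597.4 -108.8   38.8] 2.2 topz [ 597.7 -107.7   40. ] sc [ 597.7 -110.1   40. ]
rail5 [ 591.8 -193.9   39.6] 2.7 topz [ 592.2 -192.6   40. ] sc [ 591.5 -195.2   40. ]
84.81459672506645 86.13855557461599
g1 [ 577. -268.   50.]
g2 [ 518.4 -357.8   50. ]
tq [ 401.5 -332.    50. ]
```

The buff round post is at top (410,216) / scene (220,215). The lookalikes are green at (403,181) and (437,201) and turquoise at (428,245). Only the buff one fits, and the crop confirms it has a round top and a dark hole. Measured heights agree with the text: posts 52/74/62/51/37 mm, rail about 39 mm. I'll close the hand and go above rail1.

>>> arm_command(series=[0.0675,-0.065,0,0,0,0.026,0.0675,-0.065,0,0,0,0.026,0.0675,-0.065,0,0,0,0.026,0.0675,-0.065,0,0,0,0.026,0.0675,-0.065,0,0,0,0.026,0.0675,-0.065,0,0,0,0.026,0.0675,-0.065,0,0,0,0.026,0.0675,-0.065,0,0,0,0.026,0.0675,-0.065,0,0,0,0.026,0.0675,-0.065,0,0,0,0.026,0.0675,-0.065,0,0,0,0.026,0.0675,-0.065,0,0,0,0.026,0.0675,-0.065,0,0,0,0.026,0.0675,-0.065,0,0,0,0.026,0.0675,-0.065,0,0,0,0.026,0,0,0,0,0,0,0,0,0,0,0,0], hand=0, newtons=10)

```text
time_s: 1.52
ee_pos: [616.2, 143.6, 223.8]
ee_rot: [-180.0, -0.1, 175.9]
force: [-1.0, 0.2, -0.5]
gripper_width: 0.2
```

```bash
cat >> h.py <<'E'
from scipy.spatial.transform import Rotation as Ro
def wsave(fn):
    s=env.state(); f=grab_frame('wrist'); cv2.imwrite('pics/'+fn,f['frame'][:,:,::-1])
    Tw=np.eye(4);Tw[:3,:3]=Ro.from_euler('xyz',s['ee_rot'],degrees=True).as_matrix();Tw[:3,3]=s['ee_pos']
    C=Tw@f['tool_from_camera']; f['R']=C[:3,:3].T; f['t']=-C[:3,:3].T@C[:3,3]
    np.save('pics/'+fn+'.npy',f,allow_pickle=True); return f
E
python3 -c "
from h import *
f=wsave('w1.png'); print(-f['R'].T@f['t'])
for p in [(615.2,145.9,40),(609,61,40),(603.2,-24,40),(597.5,-109,40)]: print(proj(f,p).round(0))"
```

```text
[542.54182443 149.40353046 383.55339904]
[326. 179.]
[243. 179.]
[163. 179.]
[ 86. 180.]
```

View pics/w1.png

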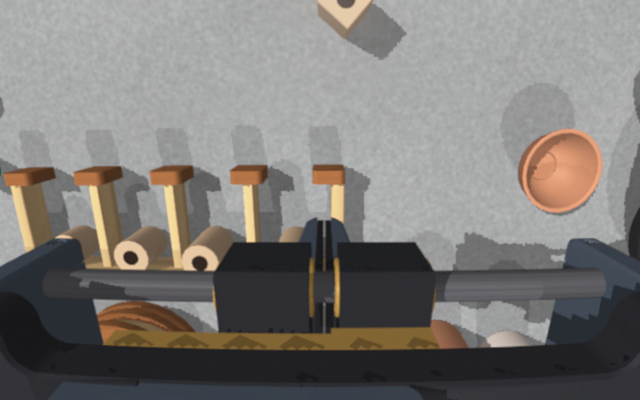

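```bash
python3 -c "
from h import *
f=load('w1.png'); print(f['k1'],f['intrinsics'])
im=cv2.imread('pics/w1.png')
big=cv2.resize(im[140:290,0:360],None,fx=2.2,fy=2.2,interpolation=cv2.INTER_CUBIC)
cv2.imwrite('pics/c3.png',big)"
```

```text
-0.07025749697224325 [[341.81797     0.        323.8470359]
 [  0.        341.81797   198.4960102]
 [  0.          0.          1.       ]]
```

View pics/c3.png

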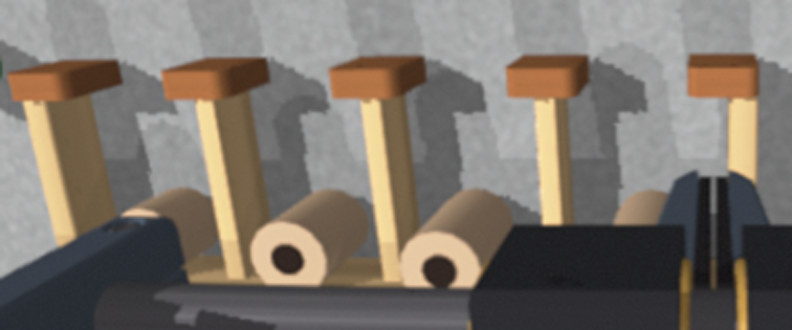

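>>> arm_command(series=[0,0,-0.0675,0,0,0,0,0,-0.0675,0,0,0,0,0,-0.0675,0,0,0,0,0,-0.0675,0,0,0,0,0,-0.0675,0,0,0,0,0,-0.0675,0,0,0,0,0,0,0,0,0,0,0,-0.01,0,0,0,0,0,0,0,0,0])

```text
time_s: 2.32
ee_pos: [615.6, 146.1, 59.9]
ee_rot: [180.0, 0.1, 176.1]
force: [0.2, 0.4, 0.1]
gripper_width: 0.4
```

```bash
python3 -c "
from h import *
f=wsave('w2.png')"
```

```text
(no output)
```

View pics/w2.png

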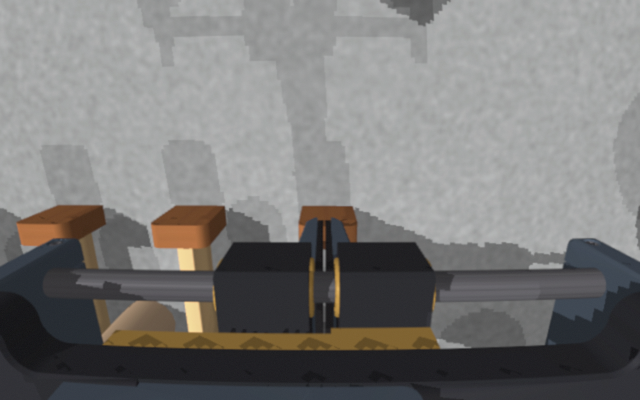

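>>> arm_command(series=[0,0,-0.005,0,0,0,0,0,-0.005,0,0,0,0,0,-0.005,0,0,0,0,0,-0.005,0,0,0,0,0,-0.0025,0,0,0,0,0,0,0,0,0])

```text
time_s: 2.87
ee_pos: [615.8, 145.1, 51.3]
ee_rot: [180.0, 0.1, 176.1]
force: [-1.5, 0.1, 6.5]
gripper_width: 0.4
```

>>> arm_command(series=[-0.0005,-0.01,0,0,0,0,-0.0005,-0.01,0,0,0,0,0,0,0.015,0,0,0,-0.0026,-0.0385,0,0,0,0,-0.0026,-0.0385,0,0,0,0,-0.0026,-0.0385,0,0,0,0,-0.0026,-0.0385,0,0,0,0,-0.0026,-0.0385,0,0,0,0,0,0,0,0,0,0,0,0,-0.005,0,0,0,0,0,-0.005,0,0,0,0,0,-0.005,0,0,0,0,0,0,0,0,0])

```text
time_s: 3.95
ee_pos: [610.0, 60.1, 51.3]
ee_rot: [-179.9, 0.0, 176.2]
force: [-2.4, -3.4, 10.1]
gripper_width: 0.7
```

Rail2 is touched at 10 N. Next is rail3.

>>> arm_command(series=[-0.0005,-0.01,0,0,0,0,-0.0005,-0.01,0,0,0,0,0,0,0.015,0,0,0,-0.0026,-0.0385,0,0,0,0,-0.0026,-0.0385,0,0,0,0,-0.0026,-0.0385,0,0,0,0,-0.0026,-0.0385,0,0,0,0,-0.0026,-0.0385,0,0,0,0,0,0,0,0,0,0,0,0,-0.005,0,0,0,0,0,-0.005,0,0,0,0,0,-0.005,0,0,0,0,0,0,0,0,0])

```text
time_s: 5.03
ee_pos: [604.4, -23.9, 51.3]
ee_rot: [-180.0, 0.0, 176.2]
force: [-3.0, -0.3, 8.7]
gripper_width: 0.4
```

```bash
python3 -c "
from h import *
f=wsave('w3.png');save('top','top2.png');print(env.state()['force'])"
```

```text
[-2.43562337 -0.6394071   9.90495519]
```

View pics/w3.png

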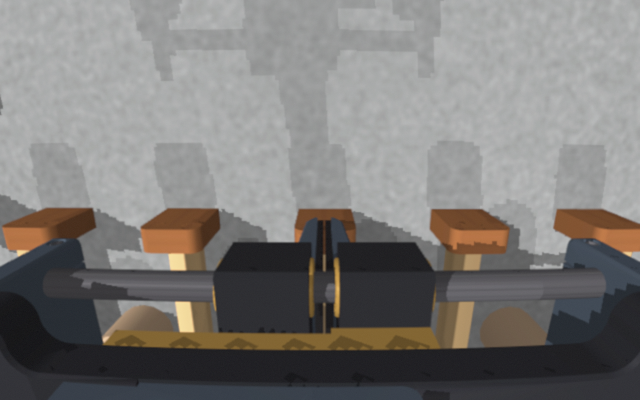

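>>> arm_command(series=[0,0,0.09,0,0,0,0,0,0.09,0,0,0,0,0,0.09,0,0,0,-0.022,-0.0543,0,0,0,-0.1365,-0.022,-0.0543,0,0,0,-0.1365,-0.022,-0.0543,0,0,0,-0.1365,-0.022,-0.0543,0,0,0,-0.1365,-0.022,-0.0543,0,0,0,-0.1365,-0.022,-0.0543,0,0,0,-0.1365,-0.022,-0.0543,0,0,0,-0.1365,-0.022,-0.0543,0,0,0,-0.1365,-0.022,-0.0543,0,0,0,-0.1365,-0.022,-0.0543,0,0,0,-0.1365,-0.022,-0.0543,0,0,0,-0.1365,-0.022,-0.0543,0,0,0,-0.1365,-0.022,-0.0543,0,0,0,-0.1365,-0.022,-0.0543,0,0,0,-0.1365,0,0,0,0,0,0,0,0,0,0,0,0], hand=0.2)

```text
time_s: 6.72
ee_pos: [481.2, -328.8, 157.6]
ee_rot: [-180.0, -0.1, 90.1]
force: [0.9, 0.9, 0.0]
gripper_width: 18.1
```

```bash
python3 -c "
from h import *
T=load('top1.png');print('jar',atz(T,(490,240),100))
f=wsave('w4.png')
s=env.state();print(s['qpos'])
for p in [(481.6,-283.2,50),(461.6,-283.2,50),(501.6,-283.2,50),(481.6,-303.2,50),(518.4,-358,50),(401.5,-332,50)]: print(proj(f,p).round(0))"
```

```text
jar [ 410.96528222 -480.60408634  100.        ]
[-3.54338267e+01  2.18258262e+01  9.44735954e+01  4.94792150e-02
  6.37408528e+01 -3.56186857e+01]
[324. 144.]
[298. 144.]
[349. 144.]
[324. 169.]
[368. 234.]
[226. 204.]
```

View pics/w4.png

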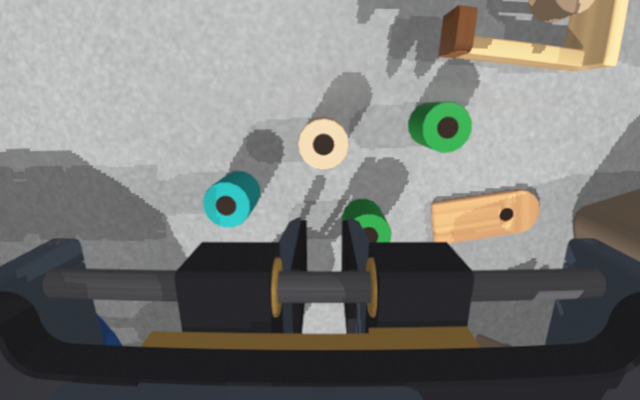

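>>> arm_command(series=[-0.005,0.0145,0,0,0,0,0,0,0,0,0,0,0,0,0,0,0,0,0,0,0,0,0,0,0,0,-0.05,0,0,0,0,0,-0.05,0,0,0,0,0,-0.05,0,0,0,0,0,0,0,0,0,0,0,0,0,0,0], hand=0.1)

```text
time_s: 7.52
ee_pos: [478.8, -322.6, 97.4]
ee_rot: [-179.9, -0.1, 90.1]
force: [0.1, 0.2, -0.3]
gripper_width: 8.9
```

```bash
python3 -c "
from h import *
f=wsave('w5.png')
for p in [(481.6,-283.2,50),(461.6,-283.2,50),(501.6,-283.2,50),(481.6,-303.2,50),(518.4,-358,50),(401.5,-332,50)]: print(proj(f,p).round(0))"
```

```text
[328. 165.]
[295. 165.]
[360. 165.]
[328. 197.]
[382. 275.]
[205. 239.]
```

View pics/w5.png

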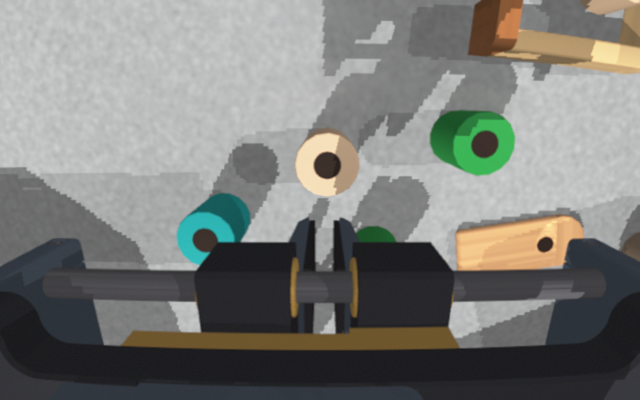

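>>> arm_command(series=[0,0,-0.048,0,0,0,0,0,-0.048,0,0,0,0,0,-0.048,0,0,0,0,0,-0.048,0,0,0,0,0,0,0,0,0,0,0,0,0,0,0])

```text
time_s: 8.07
ee_pos: [479.6, -323.5, 21.9]
ee_rot: [180.0, 0.0, 90.1]
force: [0.4, 0.3, -0.8]
gripper_width: 8.8
```

```bash
python3 -c "
from h import *
f=wsave('w6.png')
for p in [(481.6,-283.2,50)]: print(proj(f,p).round(0))"
```

```text
[328. 195.]
```

View pics/w6.png

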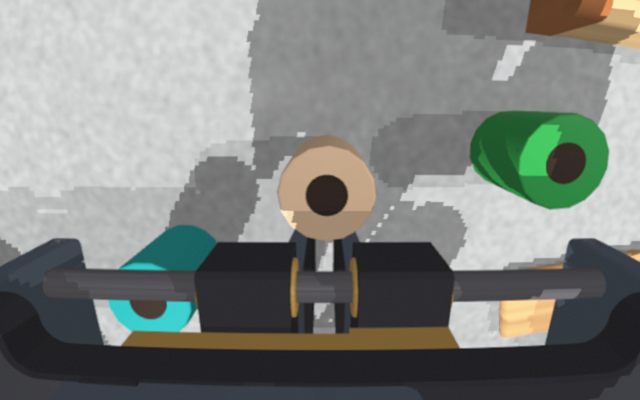

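>>> arm_command(series=[0.0005,0.0075,0,0,0,0,0.0005,0.0075,0,0,0,0,0.0005,0.01,0,0,0,0,0.0005,0.0125,0,0,0,0,0.0005,0.0125,0,0,0,0,0.0005,0.0125,0,0,0,0,0.0005,0.0125,0,0,0,0,0,0.0125,0,0,0,0,0,0.0125,0,0,0,0,0,0.0125,0,0,0,0,0,0.0125,0,0,0,0,0,0.0075,0,0,0,0,0,0,0,0,0,0])

```text
time_s: 9.2
ee_pos: [480.3, -269.3, 21.1]
ee_rot: [-180.0, -0.0, 90.1]
force: [-0.0, 0.1, 0.2]
gripper_width: 9.1
```

```bash
python3 -c "
from h import *
f=wsave('w7.png')"
```

```text
(no output)
```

View pics/w7.png

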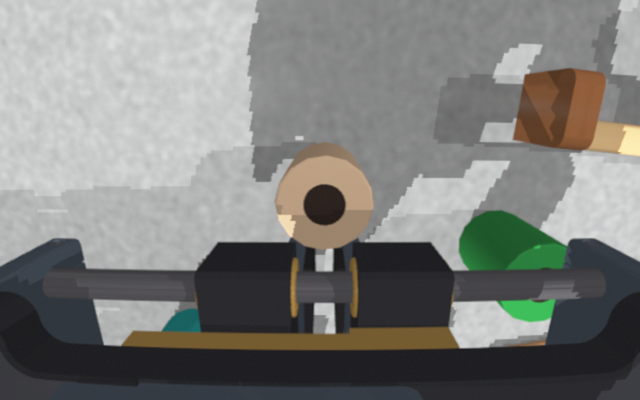

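>>> arm_command(series=[0,-0.01,0,0,0,0,0,0,0,0,0,0,0,0,0,0,0,0,0,0.01,0,0,0,0,0,0.01,0,0,0,0,0.0005,0.015,0,0,0,0,0.0005,0.02,0,0,0,0,0.0005,0.02,0,0,0,0,0.0005,0.02,0,0,0,0,0.0005,0.02,0,0,0,0,0.0005,0.02,0,0,0,0,0.0005,0.02,0,0,0,0,0.0005,0.02,0,0,0,0,0.0005,0.02,0,0,0,0,0.0005,0.02,0,0,0,0,0.0005,0.02,0,0,0,0,0.0005,0.02,0,0,0,0,0,0.015,0,0,0,0,0,0.01,0,0,0,0,0,0,0,0,0,0], hand=0.2)

```text
time_s: 10.92
ee_pos: [482.8, -161.3, 21.2]
ee_rot: [-180.0, -0.0, 90.1]
force: [-0.3, 1.0, -0.2]
gripper_width: 17.9
```

```bash
python3 -c "
from h import *
f=wsave('w8.png')"
```

```text
(no output)
```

View pics/w8.png

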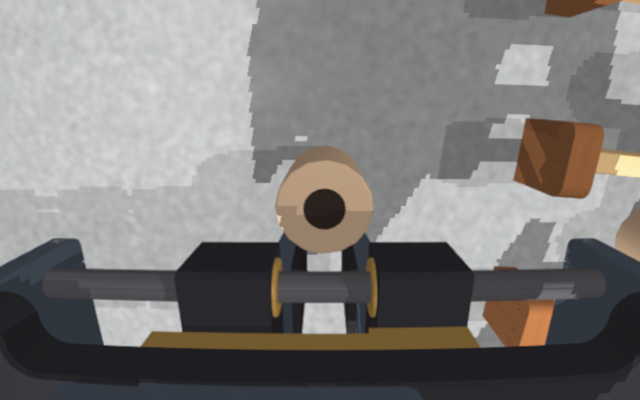

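```bash
python3 -c "
from h import *
print(atz(load('w8.png'),(324,209),50))"
```

```text
[ 483.23187145 -126.62922906   50.        ]
```

>>> arm_command(series=[0,0.0125,0,0,0,0,0,0.02,0,0,0,0,0,0.02,0,0,0,0,0,0.02,0,0,0,0,0,0.02,0,0,0,0,0,0.02,0,0,0,0,0,0.02,0,0,0,0,0,0.02,0,0,0,0,0,0.0125,0,0,0,0,0,0.004,0,0,0,0,0,0,0,0,0,0,0,0,0,0,0,0,0,-0.02,0,0,0,0,0,-0.025,0,0,0,0,0,0,0.07,0,0,0,0,0,0.09,0,0,0,0,0,0.09,0,0,0,0,0,0,0,0,0,0,0,0,0,0,0])

```text
time_s: 12.55
ee_pos: [484.2, -114.1, 123.2]
ee_rot: [179.7, 0.1, 90.0]
force: [0.2, -0.2, -0.8]
gripper_width: 18.5
```

```bash
python3 -c "
from h import *
f=wsave('w9.png')
im=cv2.imread('pics/w9.png')"
```

```text
(no output)
```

View pics/w9.png

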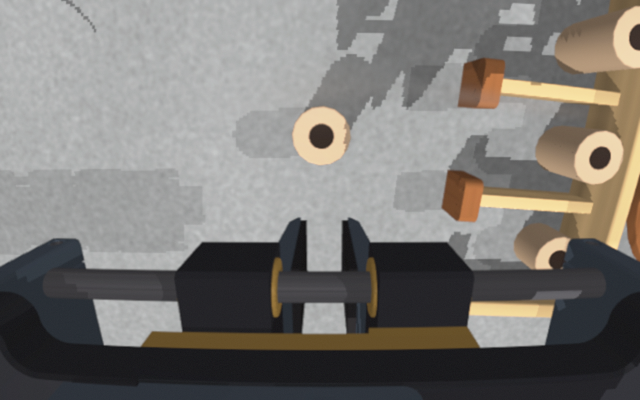

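```bash
python3 -c "
from h import *
f=load('w9.png');print(atz(f,(321,136),50),atz(f,(489,83),40),atz(f,(465,197),40))
crop('w9.png',430,40,520,230,'c4.png',3)"
```

```text
[483.24389877 -59.39483165  50.        ] [599.50419879 -23.21455375  40.        ] [ 590.58647237 -104.92559518   40.        ]
```

View pics/c4.png

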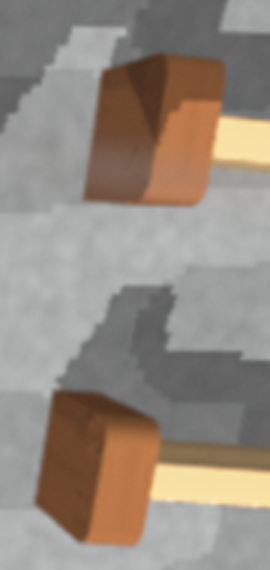

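>>> arm_command(series=[-0.008,0.0104,0,0,0,-0.1492,-0.008,0.0104,0,0,0,-0.1492,-0.008,0.0104,0,0,0,-0.1492,-0.008,0.0104,0,0,0,-0.1492,-0.008,0.0104,0,0,0,-0.1492,-0.008,0.0104,0,0,0,-0.1492,-0.008,0.0104,0,0,0,-0.1492,-0.008,0.0104,0,0,0,-0.1492,-0.008,0.0104,0,0,0,-0.1492,-0.008,0.0104,0,0,0,-0.1492,-0.008,0.0104,0,0,0,-0.1492,-0.008,0.0104,0,0,0,-0.1492,-0.008,0.0104,0,0,0,-0.1492,-0.008,0.0104,0,0,0,-0.1492,0,0,0,0,0,0,0,0,0,0,0,0], hand=0.16)

```text
time_s: 13.93
ee_pos: [437.2, -54.5, 119.9]
ee_rot: [180.0, 0.2, -3.7]
force: [-0.3, 0.3, -0.3]
gripper_width: 14.7
```

```bash
python3 -c "
from h import *
f=wsave('w10.png');save('top','top3.png');print(env.state()['qpos'])"
```

```text
[-8.59881395e+00  1.22710825e+01  1.15166394e+02 -1.63660406e-02
  5.26482092e+01  8.52093581e+01]
```

View pics/w10.png

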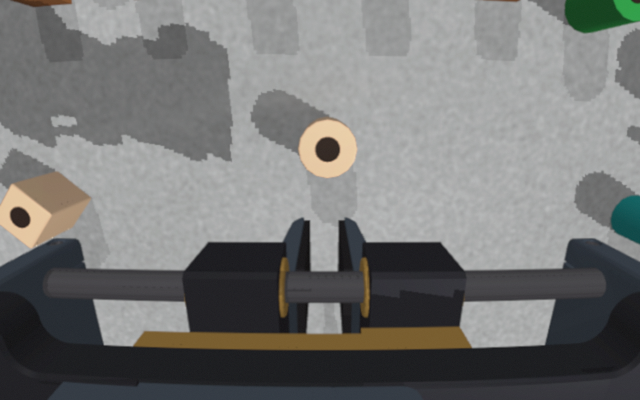

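```bash
python3 -c "
from h import *
f=load('w10.png');print(atz(f,(327.5,149),50),env.state()['ee_pos'])
crop('top3.png',240,110,400,250,'c5.png',4)"
```

```text
[483.34291518 -59.54371522  50.        ] [437.8306377  -54.65020925 120.4159132 ]
```

View pics/c5.png

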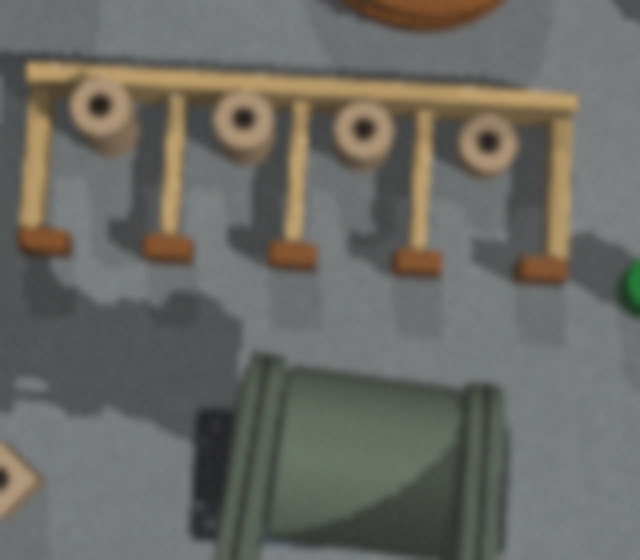

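>>> arm_command(series=[0,-0.003,-0.05,0,0,0,0,0,-0.05,0,0,0,0,0,-0.05,0,0,0,0,0,-0.05,0,0,0,0,0,-0.05,0,0,0,0,0,0,0,0,0,0.01,-0.0007,0,0,0,0,0.01,-0.0007,0,0,0,0,0.01,-0.0007,0,0,0,0,0.01,-0.0007,0,0,0,0,0.015,-0.001,0,0,0,0,0.015,-0.001,0,0,0,0,0.015,-0.001,0,0,0,0,0.015,-0.001,0,0,0,0,0.015,-0.001,0,0,0,0,0.015,-0.001,0,0,0,0,0.01,-0.0007,0,0,0,0,0,0,0,0,0,0])

```text
time_s: 15.53
ee_pos: [495.5, -59.5, 21.2]
ee_rot: [180.0, -0.1, -3.9]
force: [0.3, -0.3, -0.4]
gripper_width: 14.8
```

```bash
python3 -c "
from h import *
f=wsave('w11.png')"
```

```text
(no output)
```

View pics/w11.png

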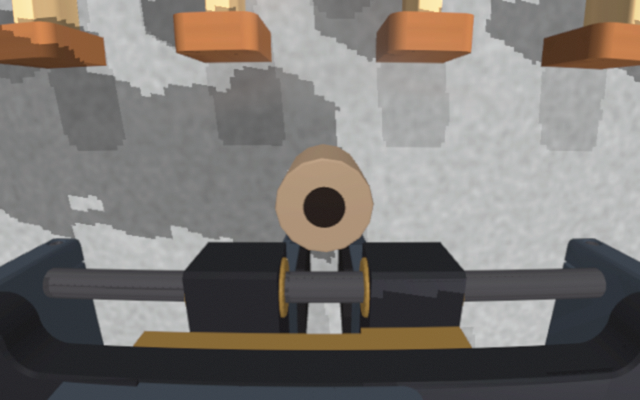

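>>> arm_command(series=[0.01,-0.0007,0,0,0,0,0.015,-0.001,0,0,0,0,0.015,-0.001,0,0,0,0,0.015,-0.001,0,0,0,0,0.015,-0.001,0,0,0,0,0.015,-0.001,0,0,0,0,0.015,-0.001,0,0,0,0,0.015,-0.001,0,0,0,0,0.015,-0.001,0,0,0,0,0.01,-0.0007,0,0,0,0,0,0,0,0,0,0])

```text
time_s: 16.5
ee_pos: [551.4, -63.2, 21.2]
ee_rot: [180.0, -0.1, -3.9]
force: [0.0, -0.0, -0.7]
gripper_width: 14.6
```

```bash
python3 -c "
from h import *
f=wsave('w12.png')"
```

```text
(no output)
```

View pics/w12.png

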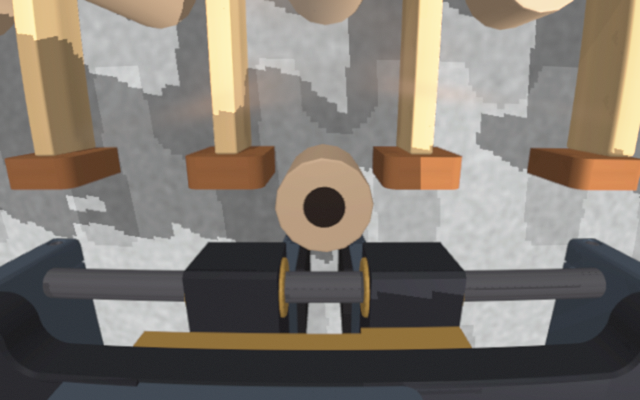

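>>> arm_command(series=[0.01,-0.0007,0,0,0,0,0.015,-0.001,0,0,0,0,0.015,-0.001,0,0,0,0,0.015,-0.001,0,0,0,0,0.015,-0.001,0,0,0,0,0.015,-0.001,0,0,0,0,0.015,-0.001,0,0,0,0,0.01,-0.0007,0,0,0,0,0,0,0,0,0,0])

```text
time_s: 17.3
ee_pos: [595.4, -66.2, 21.2]
ee_rot: [180.0, -0.1, -3.9]
force: [0.4, 0.9, 0.2]
gripper_width: 14.5
```

```bash
python3 -c "
from h import *
f=wsave('w13.png')"
```

```text
(no output)
```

View pics/w13.png

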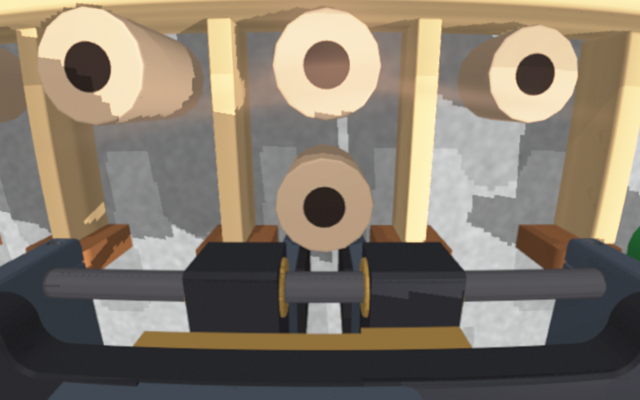

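>>> arm_command(series=[0.01,-0.0007,0,0,0,0,0.01,-0.0007,0,0,0,0,0.0075,-0.0005,0,0,0,0,0,0,0,0,0,0,0,0,0,0,0,0])

```text
time_s: 17.77
ee_pos: [605.4, -66.9, 21.2]
ee_rot: [180.0, -0.0, -3.9]
force: [-0.1, -0.3, -0.2]
gripper_width: 14.3
```

```bash
python3 -c "
from h import *
f=wsave('w14.png'); print(atz(f,(324,207),50))"
```

```text
[640.92324826 -68.85669929  50.        ]
```

View pics/w14.png

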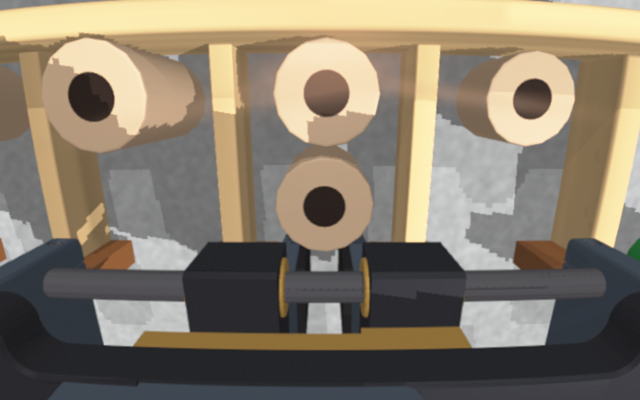

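>>> arm_command(series=[-0.015,0.001,0,0,0,0,-0.03,0.002,0,0,0,0,-0.05,0.0034,0,0,0,0,-0.05,0.0034,0,0,0,0,-0.05,0.0034,0,0,0,0,-0.05,0.0034,0,0,0,0,0,0,0.09,0,0,0,0,0,0.09,0,0,0,0,0,0.09,0,0,0,-0.05,0,0,0,0,0,-0.05,0,0,0,0,0,0,0,0,0,0,0,0,0,0,0,0,0])

```text
time_s: 18.9
ee_pos: [465.9, -60.1, 129.5]
ee_rot: [180.0, -0.0, -3.9]
force: [1.0, -0.2, -0.1]
gripper_width: 14.2
```

```bash
python3 -c "
from h import *
save('top','top4.png');save('scene','scene4.png');print(env.state()['force'])
crop('top4.png',230,115,450,260,'c6.png',3.6)
crop('scene4.png',175,130,425,290,'c7.png',3.2)"
```

```text
[ 0.77472699  0.67391733 -0.13673868]
```

View pics/c6.png

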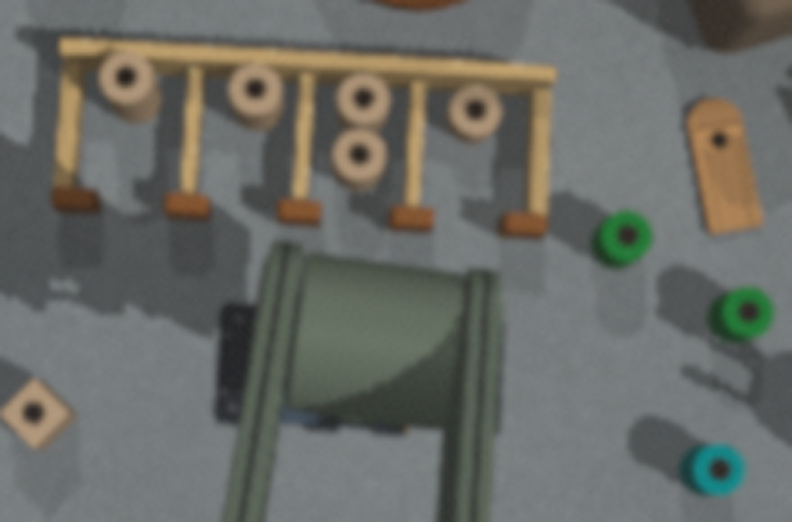

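View pics/c7.png

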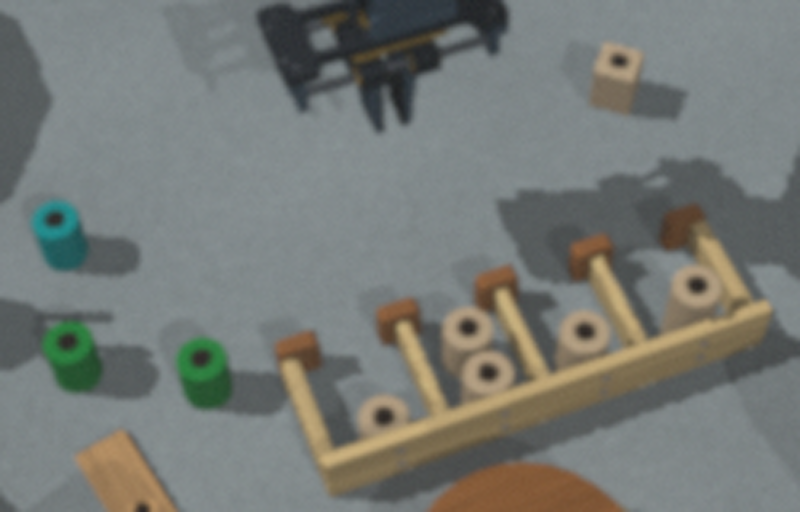

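```bash
python3 - <<'E'
from h import *
T=load('top4.png');S=load('scene4.png')
ct=lambda p:((p[0]+.5)/3.6-.5+230,(p[1]+.5)/3.6-.5+115)
cs=lambda p:((p[0]+.5)/3.2-.5+175,(p[1]+.5)/3.2-.5+130)
X,e=tri(T,ct((359,154.5)),S,cs((468,327)));print(X,e)
a=np.radians(-3.9);d=X[:2]-np.array([659.2,-27.8]);print('rack',d@[np.cos(a),np.sin(a)],d@[-np.sin(a),np.cos(a)])
print(env.job_done())
E
```

```text
[640.89452769 -68.76719804  50.67227044] 0.27683711736747413
rack -15.476686054302414 -42.11738144829365
the job is handed in; nothing more can be done
None
```

The short round post now stands upright in the third lane, wholly behind the rail, and the job is handed in. It took about 19 s of the 67 s allowed; no verdict was reported.

- **Counting touches:** With the fingers shut, I pressed on top of rail1, rail2 and rail3 in that order, at about 6, 10 and 9 N. I slid a few millimetres along rail1 and rail2 and lifted over each gap.
- **Pushing:** I pushed the post sideways to in front of the third gap, then straight through it. It sat against two slightly parted fingertips the whole way and was never gripped or lifted.
- **Last checks:** Two camera views put the post at rack x ≈ -15 mm, y ≈ -42 mm. The allowed range is x -31 to +51 mm and y -81 to -5 mm. Its top is about 50.7 mm above the bench, so it stands level.
- **Other things:** In the enlarged top and scene crops the lane posts, square post, rib and the green and turquoise look-alikes looked unmoved. I did not re-check the bowl and the brush jar, which lie outside those crops. The arm had backed well clear and touched nothing.
- **Disagreement:** The first wrist picture differed from the fixed cameras by about 4 mm on where the rails stood. Later wrist pictures agreed to about 2 mm and showed the post centred in the gap.

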